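# Set a wear plate up on the magnetic chuck

## Robot

A 6-joint arm with a two-finger parallel gripper is mounted at the origin on the work surface; the furniture and walls round the work are solid. World frame = base frame: x ahead of the robot, y to its left, z up, the work surface at z = 0. Lengths are in m, angles in rad, forces in N, time in s.
With the tool pointing down it reaches from about 0.35 to 0.875 m from the base axis. Payload 4.2 kg.
Tool frame: the origin (TCP) lies midway between the tips of the shut fingers; the grasp point (between the pads) lies 19 mm behind it; z points along the fingers, y is the direction in which the jaws open and shut (so a half turn about z gives the same grasp; the last joint's range is limited). The gripper opens to 85 mm and grips with 20 to 120 N. Pads are 22 mm wide; open, the fingers measure 114 mm over their backs; the gripper's body (76 mm by 85 mm) begins 54 mm behind the grasp point. The pads swing forward as they close: fully open they stand 13 mm farther back than shut.
Start: joints at [-0.89, 0.385, 0.008, 0, -1.194, -0.259], TCP at [0.256, -0.57, 0.231] pointing down, gripper open.
Joint ranges: [-3.14, 3.14], [-1.21, 2.06], [-1.07, 1.41], [-3.16, 2.05], [-2.99, -0.16], [-3.1, 3.1]. Speed limits (rad/s): [2.79, 2.79, 3.14, 3.14, 3.14, 3.14].

## Interface

Orientations are given as a unit quaternion [x, y, z, w].
In Python, from plant import arm, imaging, ticket, finder gives the robot as it stands. The module is installed in compiled form; this text tells all that it offers.
- The arm moves only by the shell command python3 -m handwheel 'ROWS' [OPENING] [FORCE]. ROWS is JSON, one flat list of numbers, 4 for each row, row after row: the shift along the world's x, y, z in m, then the turn about the world's z in rad. In form: [dx, dy, dz, yaw, dx, dy, dz, yaw, ...]. A call has 1 to 20 rows; each row shifts and turns the commanded pose from where the row before left it; what a row does not reach is not made up. A row lasts 1/8 s, in which the tool goes at most 62.5 mm and 10.7 degrees, less where a joint would pass 70% of its speed; a pose out of reach is approached as far as the arm can. A call with a gripper value outside its range is refused whole. OPENING is the gripper command: -1 is shut, 1 is fully open, values between are in proportion, set as the call begins (- or left out, the last holds). The fingers move at their own pace and stop on an object; FORCE is the grip in N (left out, the last holds). Time passes only in rows, so rows that do not move let the fingers close. It gives the time, the measured TCP pose, the force and the opening at its end, in the units of the state.
- arm.get_state(): the state, without advancing time (a new reading comes with each control period).
- imaging.get_image(name): name is "scene" or "top" or "wrist"; returns a dict with "img" (400x640x3 uint8, red, green, blue), "z_map" (400x640 float32, m along the optical axis (not along the pixel's ray), 0 where there is no reading), "fx", "fy", "cx", "cy" (pixels), "R" (3x3) and "t" (3): a world point X has camera coordinates R X + t; the wrist camera has in their place "mount" (4x4, takes a point from camera to tool coordinates, whose origin is the TCP and whose axes are the flange's). Camera axes: x right, y down, z forward; pixel columns grow to the right and rows downward; lengths in m; the calibration is good to about 2 mm. The wrist camera is an equidistant fisheye: a pixel r from the principal point sees the ray r / f radians off the axis. A picture is of the moment at which its call begins: read the wrist's pose just before it.
- ticket.sign_off(): hands the job in, once; it reports no verdict.
Trained networks look in a picture, given as the dict that the camera call returned (one of the last four; its "shot" number tells which), for a name from the list of things; names that differ only in an ending like _2 or _b are one class to them, and where a whole thing is asked for, a point or a joint stands for the part that bears it (a point fixed in the world has none). Each returns a list of dicts, best first, with "score" (0 to 1); they miss things now and then, are a little off and sometimes report something else, mostly with a low value. They report only what shows in the picture. A call takes as long as a camera call.
- finder.trace(label, picture): "region" (400x640 bool, what is visible of it) and "uv" ([column, row] in pixels, amid what is visible of it).
- finder.spot_point(label, picture): "uv" ([column, row] in pixels: a listed point, or the origin of a listed thing).
The state is a dict: "time_s": time; "q": joint angles; "joint_vel": joint speeds; "tau": joint torques, N m; "position": TCP position; "tool_rot": TCP orientation; "ft_force": force on the tool from outside, world axes, zero at the start; "moment": the same for the moment, N m; "gripper_width": finger opening in m.
Only numpy, scipy, OpenCV 4.12 (cv2) and the standard library are available. Lean on these libraries where they do the work, as an engineer would, in place of code of your own. Each camera call takes 0.05 s, during which the arm holds its last target.

## Task

The steel plate lies askew on the magnetic chuck. Without gripping, lifting or knocking it about, tap it gently from one side and the other until it lies between the chuck's two long scribed lines with neither line covered, then swing the magnet lever fully over to the on stop, away from the robot. Leave the things lying round the chuck where they are.

Things in the scene. Friction and masses are not known exactly. Their poses are not given: they have to be found in the camera images.
- chuck_mark (a point): middle of the top face of the magnetic chuck: grey block on the bench, 170 (x) by 280 (y) by 60 mm high, dark steel top crossed by brass strips. Axes along its sides, x roughly away from the robot, z up. Two white scribed lines run along the whole top, parallel to y, inner edges at x = -50 and +50 mm: a centred plate leaves 4 mm to each.
- plate_centre (a point): centre (half-way up) of the loose steel plate, 92 (x) by 140 (y) by 9 mm, about 0.9 kg, four 11 mm holes. Lies flat on the chuck, turned 0.2 to 0.34 rad counter-clockwise from it. Slides with ordinary friction (3 to 7 N). Pushed near one end of a long side, that end moves and the far end creeps the opposite way by about a quarter as much.
- plate_end_left (a point): middle of the plate's short edge at its +y end (70 mm from its centre, half-way up), by a scribed tick; must come to x = 0 of chuck_mark, within 4 mm.
- plate_end_right (a point): middle of the plate's short edge at its -y end (70 mm from its centre, half-way up), by a scribed tick; must come to x = 0 of chuck_mark, within 4 mm.
- magnet_lever (a joint): lever on the chuck's right (-y) end, turning about the chuck's y axis: steel rod, 11 mm diameter, black ball knob. 0 rad = off stop, leaning 35 degrees from upright towards the robot; grows as it swings over the top and away from the robot (+x) to the on stop at 1.75 rad (65 degrees beyond upright). Stiff: about 4 N at the knob; stays where it is left.
- lever_hinge (a point): point on the lever's axis, 26 mm above the bench, 164 mm from the chuck's middle on its right (-y) side, in the plane in which the lever swings.
- lever_knob (a point): centre of the ball knob (25 mm diameter), 100 mm from lever_hinge.
- hex_keys: bystander: folded set of hex keys, 157 x 46 x 13 mm, lying in front of the chuck (centre of underside). Leave it.
- tape_measure: bystander: yellow tape measure, 68 x 87 x 36 mm, lying behind the chuck (centre of underside). Leave it.
- bearing_b: bystander: ball bearing, 47 mm diameter, 14 mm high, lying by the chuck's left end (centre of underside). Leave it.

How it is judged:
By the outcome, as a careful person would: the job done as asked, in the order asked, and still so for the second after the job is handed in, with the robot touching nothing.
It also fails if it takes over 64 s, if anything falls off the work surface, if the arm or the gripper's body presses on something with over 40 N, if the wrist force passes 120 N, or if a joint passes its speed limit or range.

## Working session

There is one attempt and no reset: what is moved stays moved. The work goes in short steps, Python scripts to look and compute and a shell command to move; the robot and the scene stay as the last step left them, time stands still between calls to the robot, and variables do not carry over. Pictures are saved under pics/ and viewed, and the job is handed in when it is done.

```bash
mkdir -p pics; cat > h.py <<'E'
import numpy as np,cv2
from plant import arm,imaging,ticket,finder
def px2w(p,u,v,z=None,plane=None):
    r=np.array([(u-p['cx'])/p['fx'],(v-p['cy'])/p['fy'],1.0]);R=np.array(p['R']);t=np.array(p['t'])
    if plane is not None:
        o=-R.T@t;d=R.T@r;return o+d*(plane-o[2])/d[2]
    if z is None:
        z=p['z_map'][int(round(v)),int(round(u))]
    return R.T@(r*z-t)
def save(p,n): cv2.imwrite('pics/'+n,cv2.cvtColor(p['img'],cv2.COLOR_RGB2BGR))
E
python3 - <<'E'
from h import *
s=arm.get_state();print(s)
for n in('top','scene'):
    p=imaging.get_image(n);save(p,n+'1.png');print(n,p['fx'],p['cx'],p['cy'],-np.array(p['R']).T@p['t'])
    for l,h in dict(chuck_mark=.06,plate_centre=.0645,plate_end_left=.0645,plate_end_right=.0645,lever_hinge=.026,lever_knob=None,hex_keys=0,tape_measure=0,bearing_b=0).items():
        for r in finder.spot_point(l,p)[:2]:
            u,v=r['uv'];print(l,round(r['score'],2),np.round(r['uv'],1),np.round(px2w(p,u,v),4),np.round(px2w(p,u,v,plane=h),4) if h is not None else '')
E
```

```text
{'time_s': 0.0, 'q': array([-8.90414860e-01,  3.85576251e-01,  6.62597978e-03, -5.01357774e-04,
       -1.19399260e+00, -2.58579721e-01]), 'joint_vel': array([ 8.75582653e-05, -1.07371760e-04, -1.43707321e-03,  8.17618276e-04,
       -5.88517534e-04, -4.40076479e-04]), 'tau': array([ 1.86480800e-03, -3.92290950e+01,  1.88397306e+01,  4.18619514e+00,
       -4.61878968e-03, -5.33022202e-06]), 'position': array([ 0.25564705, -0.56968679,  0.2302094 ]), 'tool_rot': array([-2.09250331e-01,  9.77861490e-01,  1.06255955e-03, -2.77788846e-04]), 'ft_force': array([ 0.27335146, -0.23388758, -0.02907099]), 'moment': array([ 0.01800864, -0.04140661,  0.04637693]), 'gripper_width': 0.08526978353980841}
top 432.8961199820032 308.7428021821252 201.39458437534182 [ 0.34886334 -0.05876447  1.01659596]
plate_centre 0.67 [319.3 218.9] [ 0.4972 -0.0608  0.0692] [ 0.4979 -0.0608  0.0645]
plate_end_left 0.63 [282.9 225.7] [0.483  0.0205 0.0575] [0.482  0.0199 0.0645]
plate_end_right 0.85 [344.9 211. ] [ 0.5157 -0.1176  0.0673] [ 0.5162 -0.1177  0.0645]
lever_hinge 0.78 [382.3 216.7] [ 0.508  -0.2042  0.0
[... 737 characters left out ...]
0.0541 0.0645]
plate_end_left 0.62 [286.8 206.2] [0.4821 0.0137 0.0671] [0.4862 0.0173 0.0645]
plate_end_right 0.91 [351.9 218.7] [ 0.5267 -0.1191  0.0605] [ 0.5201 -0.1233  0.0645]
lever_hinge 0.97 [383.7 250.6] [ 0.4989 -0.2104  0.0322] [ 0.5081 -0.2054  0.026 ]
lever_hinge 0.54 [351.2 217.2] [ 0.5198 -0.1217  0.0675] [ 0.5886 -0.0774  0.026 ]
lever_knob 0.61 [318.9 216.9] [ 0.4812 -0.0704  0.0681] 
lever_knob 0.59 [372.2 218.3] [ 0.4518 -0.2093  0.1197] 
hex_keys 0.96 [299.5 279. ] [ 0.3506 -0.1247  0.0129] [ 0.3656 -0.1124  0.    ]
tape_measure 0.52 [356.7 209.8] [ 0.5595 -0.109   0.0646] [ 0.6714 -0.0387  0.    ]
bearing_b 0.48 [242.8 218.6] [0.4156 0.0777 0.0457] [0.4783 0.143  0.    ]
```

```bash
python3 - <<'E'
import cv2
for n in('top','scene'):
    a=cv2.imread(f'pics/{n}1.png')[130:310,200:420]
    cv2.imwrite(f'pics/{n}1c.png',cv2.resize(a,None,fx=3.3,fy=3.3,interpolation=cv2.INTER_CUBIC)[:600])
E
```

```text
(no output)
```

View pics/top1c.png

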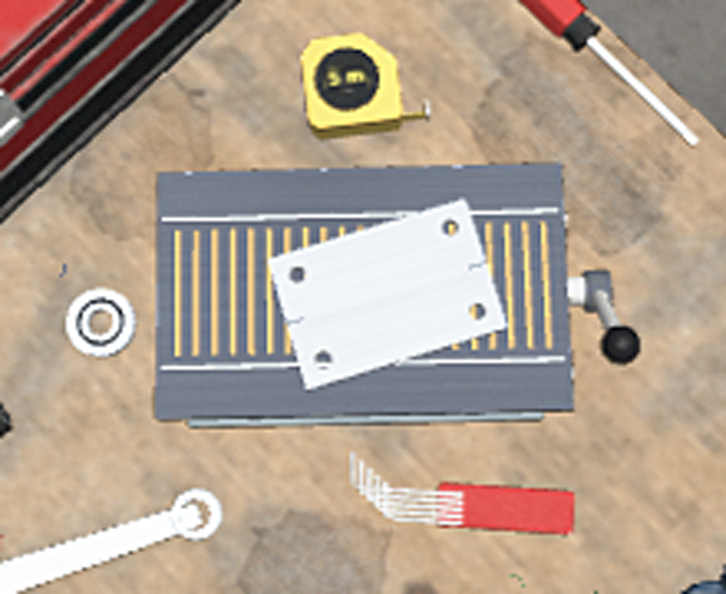

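View pics/scene1c.png

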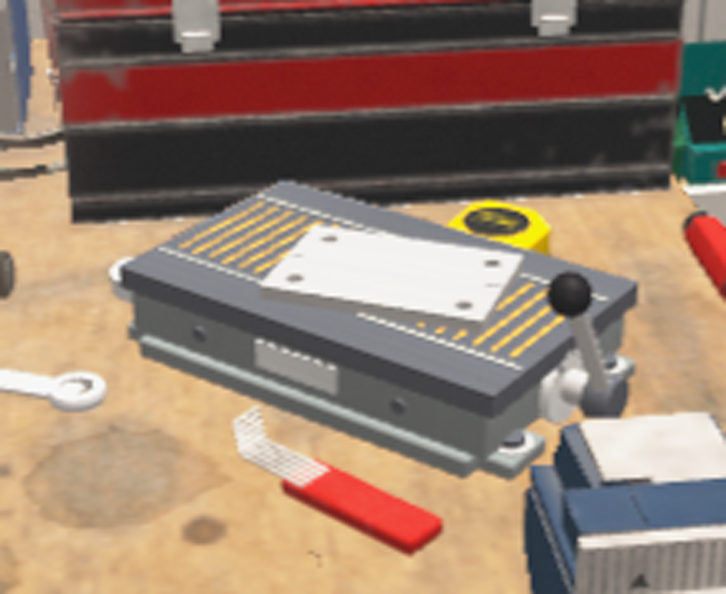

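```bash
cat > m.py <<'E'
from h import *
def measure(p,save_name=None):
    g=cv2.cvtColor(p['img'],cv2.COLOR_RGB2GRAY)
    hsv=cv2.cvtColor(p['img'],cv2.COLOR_RGB2HSV)
    # region of chuck top in px
    pl=finder.trace('plate_centre',p)[0]
    reg=pl['region'].astype(np.uint8)
    c=max(cv2.findContours(reg,cv2.RETR_EXTERNAL,cv2.CHAIN_APPROX_NONE)[0],key=cv2.contourArea)
    W=np.array([px2w(p,u,v,plane=.069)[:2] for u,v in c[:,0,:]])
    (cx,cy),(w,h),a=cv2.minAreaRect((W*1000).astype(np.float32))
    print('plate score',round(pl['score'],2),'c',round(cx,1),round(cy,1),'size',round(w,1),round(h,1),'ang',round(a,2))
    out=[]
    return reg,g,W
if __name__=='__main__':
    p=imaging.get_image('top')
    reg,g,W=measure(p)
    m=(g>150)&(cv2.dilate(reg,np.ones((5,5)))==0)
    hsv=cv2.cvtColor(p['img'],cv2.COLOR_RGB2HSV); m&=hsv[...,1]<60
    m=m.astype(np.uint8)
    m[:185]=0;m[255:]=0;m[:,:247]=0;m[:,373:]=0
    ys,xs=np.nonzero(m); 
    print(len(xs))
    for lo,hi in((185,205),(232,250)):
        # per-column centroid
        pts=[]
        for u in range(248,372):
            if reg[lo-3:hi+3,u].any(): continue
            col=g[lo:hi,u].astype(float); col=np.clip(col-110,0,None)
            if col.sum()<20: continue
            k=col.argmax(); sl=slice(max(k-2,0),k+3)
            v=lo+(col[sl]*np.arange(sl.start,min(sl.stop,hi-lo))).sum()/col[sl].sum()
            pts.append(px2w(p,u,v,plane=.06)[:2])
        P=np.array(pts)*1000
        for _ in range(3):
            f=np.polyfit(P[:,1],P[:,0],1);r=P[:,0]-np.polyval(f,P[:,1]);P=P[abs(r)<1.5]
        print('line x=%.2f+%.4f*y'%(f[1],f[0]),len(P),P[:,1].min(),P[:,1].max(),r.std())
    for q in ('chuck_mark',):
        for r in finder.trace(q,p)[:1]: print(r['score'])
    r=finder.trace('magnet_lever',p)
    for k in r[:2]:print('lever',k['score'],k['uv'])
E
python3 m.py
```

```text
plate score 0.83 c 498.3 -54.3 size 92.9 141.5 ang 18.25
368
line x=552.72+-0.0306*y 61 -172.47901866299503 98.75621171243442 0.3572588028505851
line x=450.79+-0.0321*y 58 -175.2898708383908 97.0567184297704 0.2721839060597122
0.56
```

```bash
python3 - <<'E'
from h import *
p=imaging.get_image('top')
v,u=np.mgrid[0:400:4,0:640:4]
z=p['z_map'][::4,::4];R=np.array(p['R']);t=np.array(p['t'])
c=np.stack([(u-p['cx'])/p['fx']*z,(v-p['cy'])/p['fy']*z,z],-1)-t
w=c@R
ok=(z>0)&(w[...,0]>.15)&(w[...,0]<.75)
for y0 in np.arange(-.65,.3,.05):
    print('%.2f'%y0,[int(1000*w[ok&(abs(w[...,0]-x0)<.025)&(abs(w[...,1]-y0)<.025)][:,2].max(initial=-1)) for x0 in np.arange(.2,.75,.05)])
E
```

```text
-0.65 [-1000, -1000, -1000, -67, -64, -66, -1000, -1000, -1000, -1000, -1000]
-0.60 [-1000, -1000, 0, 4, -1000, -1000, -1000, -1000, -1000, -1000, -1000]
-0.55 [100, 103, 3, 3, 0, -1000, -1000, -1000, -1000, -1000, -1000]
-0.50 [172, 173, 4, 3, 2, 0, -1000, -1000, -1000, -1000, -1000]
-0.45 [175, 175, 173, 39, 35, 39, 1, -1000, -1000, -1000, -1000]
-0.40 [174, 174, 171, 567, 540, 516, 38, 4, -1000, -1000, -1000]
-0.35 [174, 173, 629, 601, 90, 35, 40, 3, 1, -1000, -1000]
-0.30 [40, 652, 647, 143, 1, 3, 3, 3, 1, 0, -1000]
-0.25 [4, 648, 632, 3, 3, 1, 2, 2, 15, 16, 0]
-0.20 [3, 2, 3, 15, 2, 124, 76, 3, 2, 18, 28]
-0.15 [3, 4, 2, 14, 16, 62, 70, 62, 60, 2, 30]
-0.10 [3, 691, 713, 14, 16, 67, 72, 71, 61, 24, 3]
-0.05 [4, 693, 700, 14, 62, 72, 71, 72, 62, 37, 34]
0.00 [3, 5, 2, 3, 63, 70, 72, 70, 63, 37, 35]
0.05 [2, 2, 3, 10, 60, 63, 63, 62, 62, 4, 214]
0.10 [2, 2, 3, 10, 60, 62, 62, 61, 62, 212, 216]
0.15 [2, 5, 6, 7, 2, 16, 17, 3, 215, 217, 219]
0.20 [3, 2, 7, 3, 31, 3, 3, 215, 218, 221, 240]
0.25 [3, 3, 7, 21, 32, 4, 209, 218, 220, 239, 238]
```

View pics/top1.png

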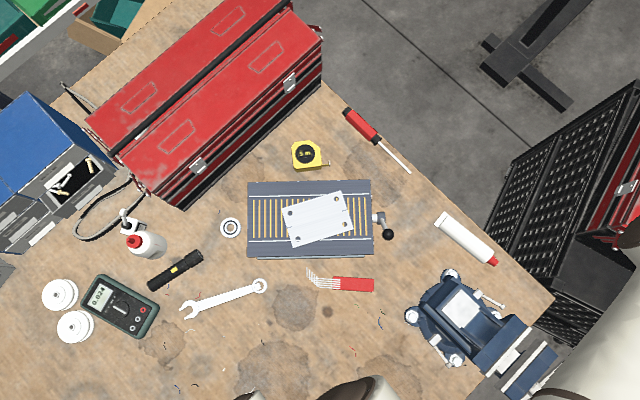

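```bash
python3 -m handwheel '[0.04,0.02,0.01,-0.028,0.04,0.02,0.01,-0.028,0.04,0.02,0.01,-0.028,0.04,0.02,0.01,-0.028,-0.0016,0.0475,0,-0.028,-0.0016,0.0475,0,-0.028,-0.0016,0.0475,0,-0.028,-0.0016,0.0475,0,-0.028,-0.0016,0.0475,0,-0.028,-0.0016,0.0475,0,-0.028,-0.0016,0.0475,0,-0.028,-0.0016,0.0475,0,-0.028,-0.0016,0.0475,0,-0.028,-0.0016,0.0475,0,-0.028,0,0,-0.04,0,0,0,-0.04,0,0,0,-0.04,0,0,0,-0.04,0,0,0,0,0]' -1 40
```

```text
time_s: 3.62
position: [0.3979, -0.0159, 0.1095]
tool_rot: [-0.015, 1.0, -0.001, -0.003]
ft_force: [1.3, 0.6, 0.7]
gripper_width: -0.0002
```

```bash
python3 -m handwheel '[0,0,-0.015,0,0,0,-0.015,0,0,0,-0.01,0,0,0,-0.005,0,0,0,0,0,0.005,0,0,0,0.005,0,0,0,0,0,0,0]'; python3 - <<'E'
from h import *
p=imaging.get_image('scene');a=p['img'][150:300,220:420]
cv2.imwrite('pics/s2.png',cv2.cvtColor(cv2.resize(a,None,fx=4,fy=4,interpolation=cv2.INTER_CUBIC),cv2.COLOR_RGB2BGR))
E
```

```text
time_s: 4.62
position: [0.4106, -0.0151, 0.0665]
tool_rot: [-0.015, 1.0, 0.0, 0.0]
ft_force: [0.1, -0.9, -0.3]
gripper_width: -0.0002
```

View pics/s2.png

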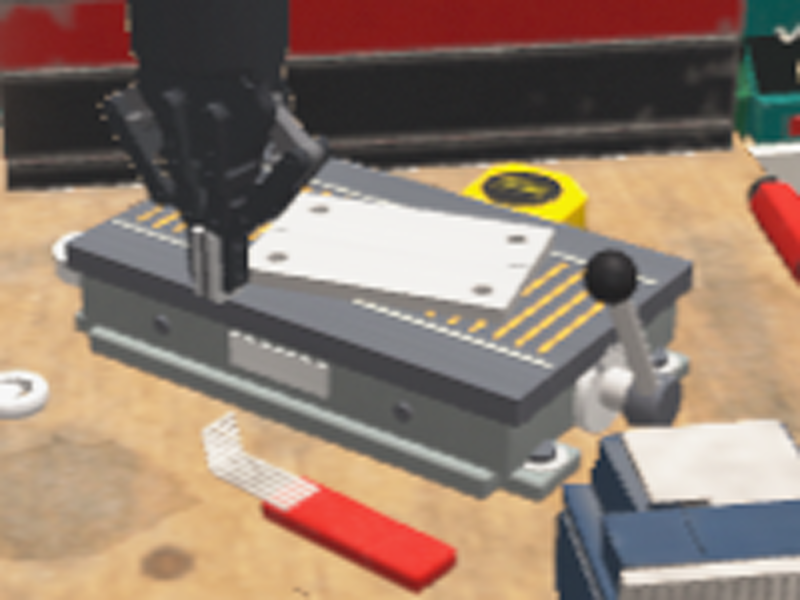

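```bash
python3 -m handwheel '[0,0,-0.0025,0,0.003,0,0,0,0.003,0,0,0,0.003,0,0,0,0.003,0,0,0]';python3 -m handwheel '[0.003,0,0,0,0.003,0,0,0,0.003,0,0,0,0.003,0,0,0,0.0,0,0,0]';  python3 m.py
```

```text
time_s: 5.3
position: [0.4222, -0.0152, 0.0638]
tool_rot: [-0.015, 1.0, 0.0, 0.0]
ft_force: [-0.7, -0.2, 1.0]
gripper_width: 0.0004
time_s: 5.92
position: [0.4336, -0.0153, 0.0635]
tool_rot: [-0.015, 1.0, -0.0, -0.0]
ft_force: [-2.7, 0.4, -1.7]
gripper_width: 0.0002Traceback (most recent call last):
  File "m.py", line 16, in <module>
    reg,g,W=measure(p)
            ~~~~~~~^^^
  File "m.py", line 6, in measure
    pl=finder.trace('plate_centre',p)[0]
       ~~~~~~~~~~~~~~~~~~~~~~~~~~~~~~^^^
IndexError: list index out of range
```

```bash
python3 -m handwheel '[0.003,0,0,0,0.003,0,0,0,0.0,0,0,0,-0.01,0,0,0,-0.03,0,0,0,-0.03,0,0.04,0,-0.02,0,0.06,0,0,0.05,0.05,0,0,0.05,0.05,0,0,0.05,0,0,0,0,0,0]';  python3 m.py
python3 - <<'E'
from h import *
p=imaging.get_image('top');a=p['img'][100:300,200:440]
cv2.imwrite('pics/t3.png',cv2.cvtColor(cv2.resize(a,None,fx=3,fy=3,interpolation=cv2.INTER_CUBIC),cv2.COLOR_RGB2BGR))
E
```

```text
time_s: 7.4
position: [0.3507, 0.1261, 0.2527]
tool_rot: [-0.017, 1.0, 0.002, 0.002]
ft_force: [-1.0, -0.6, 0.9]
gripper_width: 0.0003
plate score 0.86 c 505.9 -57.7 size 93.2 138.7 ang 11.58
345
line x=552.67+-0.0309*y 54 -172.48003641170106 98.7525935138568 0.3490285022739113
line x=450.76+-0.0319*y 60 -175.28963649890173 97.05094039371295 0.2548887837521169
0.59
lever 0.49 [386.5, 225.3]
lever 0.28 [230.6, 225.0]
```

View pics/t3.png

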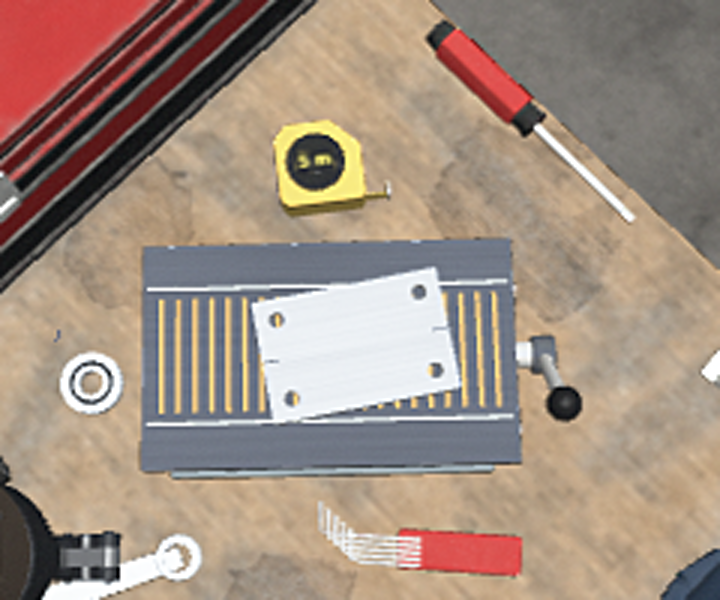

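```bash
python3 -m handwheel '[0.0125,-0.0565,0,0,0.0125,-0.0565,0,0,0.0125,-0.0565,0,0,0.0125,-0.0565,0,0,0.04,0,0,0,0.04,0,0,0,0.04,0,0,0,0.04,0,-0.02,0,0.04,0,-0.04,0,0,0,-0.05,0,0,0,-0.05,0,0,0,-0.02,0,0,0,0,0,0,0,0,0]'
```

```text
time_s: 9.4
position: [0.6009, -0.1036, 0.0726]
tool_rot: [-0.015, 1.0, -0.0, 0.001]
ft_force: [-0.1, 0.2, 0.9]
gripper_width: -0.0001
```

```bash
python3 -m handwheel '[0,0.003,-0.005,0,0,0,-0.0035,0,-0.01,0,0,0,-0.008,0,0,0,-0.005,0,0,0,-0.002,0,0,0,0,0,0,0]'; python3 -m handwheel '[-0.003,0,0,0,-0.003,0,0,0,-0.003,0,0,0,-0.003,0,0,0,0,0,0,0]'
```

```text
time_s: 10.28
position: [0.5759, -0.0998, 0.0634]
tool_rot: [-0.015, 1.0, -0.0, 0.001]
ft_force: [1.9, -0.3, -0.7]
gripper_width: 0.0005
time_s: 10.9
position: [0.5629, -0.0999, 0.0633]
tool_rot: [-0.015, 1.0, -0.0, 0.0]
ft_force: [2.9, -2.1, 1.8]
gripper_width: -0.0003
```

```bash
python3 -m handwheel '[0.01,0,0,0,0.015,0,0,0,0,0,0.05,0,0,0,0.05,0,-0.03,0,0.05,0,-0.05,0,0.03,0,-0.05,0.04,0,0,-0.05,0.06,0,0,-0.05,0.06,0,0,0,0.06,0,0,0,0,0,0]';  python3 m.py
python3 - <<'E'
from h import *
p=imaging.get_image('top');a=p['img'][100:300,200:440]
cv2.imwrite('pics/t4.png',cv2.cvtColor(cv2.resize(a,None,fx=3,fy=3,interpolation=cv2.INTER_CUBIC),cv2.COLOR_RGB2BGR))
E
```

```text
time_s: 12.28
position: [0.378, 0.098, 0.2428]
tool_rot: [-0.018, 1.0, -0.0, -0.001]
ft_force: [0.3, -0.4, 0.9]
gripper_width: -0.0002
plate score 0.73 c 497.8 -52.5 size 93.0 141.3 ang 6.87
294
line x=552.60+-0.0308*y 55 -172.47387440134636 98.75234398890612 0.2923992112870625
line x=450.71+-0.0317*y 56 -175.28663695239328 97.05630332193665 0.22497398909617317
0.95
lever 0.54 [386.5, 225.4]
```

View pics/t4.png

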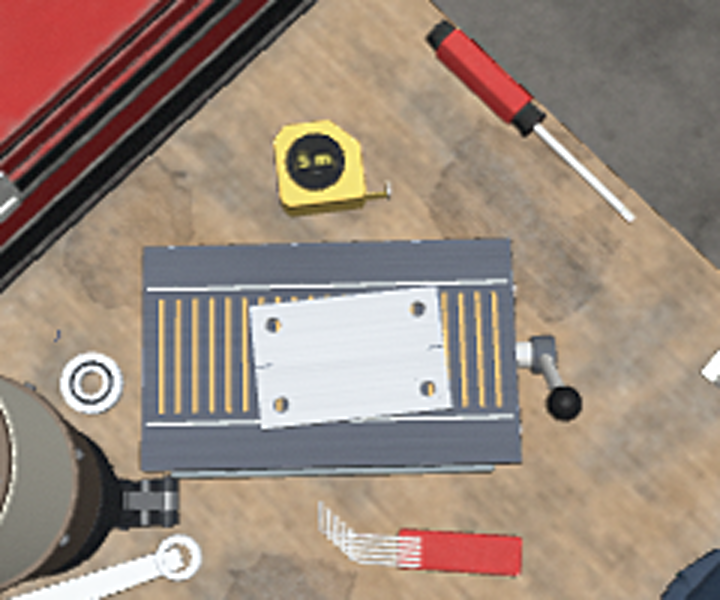

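```bash
python3 -m handwheel '[0.006,-0.05,0,0,0,-0.053,-0.02,0,0,0,-0.05,0,0,0,-0.05,0,0,0,-0.04,0,0,0,-0.015,0,0.007,0,0,0,0.01,0,0,0,0.01,0,0,0,0.01,0,-0.003,0,0.005,0,0,0,0.003,0,0,0,0,0,0,0]'
```

```text
time_s: 14.15
position: [0.4303, -0.0077, 0.065]
tool_rot: [-0.015, 1.0, -0.0, -0.0]
ft_force: [1.0, 0.8, -0.4]
gripper_width: 0.0003
```

```bash
python3 -m handwheel '[0.003,0.002,0,0,0.003,0,-0.001,0,0.003,0,0,0,0.003,0,0,0,0.003,0,0,0,0,0,0,0]'
```

```text
time_s: 14.9
position: [0.4455, -0.0058, 0.0638]
tool_rot: [-0.015, 1.0, -0.0, -0.0]
ft_force: [-1.6, -0.4, -1.1]
gripper_width: 0.0002
```

```bash
python3 -m handwheel '[-0.01,0,0,0,-0.03,0,0.01,0,-0.02,0,0.05,0,0,0.03,0.05,0,0,0.05,0.05,0,-0.01,0.05,0.02,0,0,0,0,0]'
cat > f.py <<'E'
from m import *
from scipy.optimize import minimize
p=imaging.get_image('top');reg,g,W=measure(p)
def line(lo,hi):
    pts=[]
    for u in range(248,372):
        if reg[lo-3:hi+3,u].any() : continue
        col=np.clip(g[lo:hi,u].astype(float)-110,0,None)
        if col.sum()<20: continue
        k=col.argmax(); i=np.arange(max(k-2,0),min(k+3,hi-lo))
        pts.append(px2w(p,u,lo+(col[i]*i).sum()/col[i].sum(),plane=.06)[:2])
    return np.array(pts)*1000
# known lines from clear view
psi=.0313; 
# sub-pixel mask
S=6;big=cv2.resize(p['img'],None,fx=S,fy=S,interpolation=cv2.INTER_CUBIC).astype(int)
rg=cv2.resize(cv2.dilate(reg,np.ones((3,3))),None,fx=S,fy=S,interpolation=cv2.INTER_NEAREST)
for th in (150,180,200):
    m=((big.min(2)>th)&(rg>0)).astype(np.uint8)
    m=cv2.morphologyEx(m,cv2.MORPH_OPEN,np.ones((19,19)))
    c=max(cv2.findContours(m,cv2.RETR_EXTERNAL,cv2.CHAIN_APPROX_NONE)[0],key=cv2.contourArea)
    W=np.array([px2w(p,(u+.5)/S-.5,(v+.5)/S-.5,plane=.069)[:2] for u,v in c[:,0,:]])*1000
    (cx,cy),(w,h),a=cv2.minAreaRect(W.astype(np.float32))
    if a>45: a-=90;w,h=h,w
    a=np.radians(a)
    for s,n in((1,'L'),(-1,'R')):
        e=np.array([cx-s*70*np.sin(a),cy+s*70*np.cos(a)])
        print(th,n,'off %.2f'%((e[0]-(501.7-psi*e[1]))*np.cos(psi)),'y',round(e[1]),end='; ')
    print('c',round(cx,1),round(cy,1),'size',round(w,1),round(h,1),'rel',round(a-psi,4))
cv2.imwrite('pics/fit.png',cv2.cvtColor(cv2.resize(p['img'][175:265,235:385],None,fx=5,fy=5,interpolation=cv2.INTER_CUBIC),cv2.COLOR_RGB2BGR))
E
python3 f.py
```

```text
time_s: 15.78
position: [0.3762, 0.1217, 0.2407]
tool_rot: [-0.018, 1.0, 0.002, 0.003]
ft_force: [-1.0, -0.3, 0.1]
gripper_width: -0.0001
plate score 0.94 c 503.0 -56.2 size 94.6 139.3 ang 1.73
150 L off 0.23 y 14; 150 R off 2.68 y -126; c 504.9 -56.3 size 95.7 142.1 rel 0.0175
180 L off 0.34 y 14; 180 R off 2.79 y -126; c 505.0 -56.2 size 94.8 140.5 rel 0.0175
200 L off 0.13 y 14; 200 R off 2.94 y -126; c 505.0 -56.1 size 94.4 139.7 rel 0.02
```

View pics/fit.png

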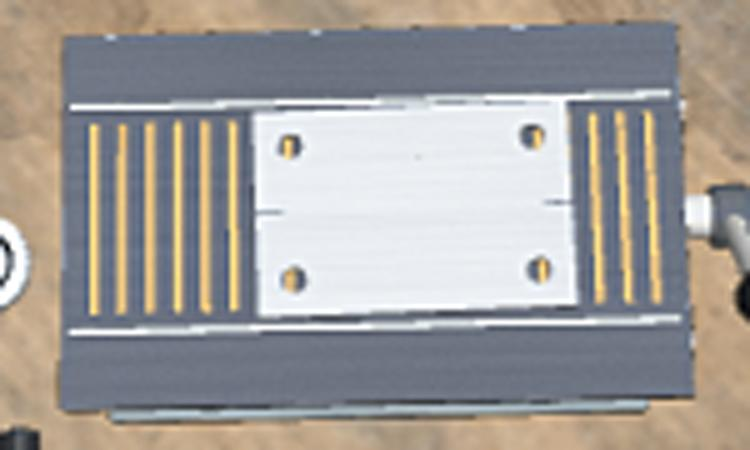

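```bash
python3 -m handwheel '[0.006,-0.058,0,0,0.006,-0.058,0,0,0.006,-0.058,0,0,0.006,-0.058,0,0,0.04,0,0,0,0.04,0,0,0,0.04,0,0,0,0.04,0,-0.02,0,0.04,0,-0.04,0,0,0,-0.05,0,0,0,-0.04,0,0,0,-0.02,0,0,0,-0.006,0,-0.01,0,0,0,-0.01,0,0,0,-0.007,0,0,0,-0.002,0,0,0,0,0,0,0]'
```

```text
time_s: 18.12
position: [0.5705, -0.1135, 0.0626]
tool_rot: [-0.015, 1.0, -0.0, 0.0]
ft_force: [0.7, -0.5, -0.2]
gripper_width: -0.0001
```

```bash
python3 -m handwheel '[-0.002,0,0.0015,0,-0.002,0,0,0,-0.002,0,0,0,-0.0015,0,0,0,0,0,0,0]'; python3 -m handwheel '[0.01,0,0,0,0.015,0,0,0,0,0,0.05,0,0,0,0.05,0,-0.03,0,0.05,0,-0.05,0,0.03,0,-0.05,0.04,0,0,-0.05,0.06,0,0,-0.05,0.06,0,0,0,0.06,0,0,0,0,0,0]';  python3 f.py
```

```text
time_s: 18.75
position: [0.5636, -0.1136, 0.0639]
tool_rot: [-0.015, 1.0, -0.0, 0.001]
ft_force: [3.0, -0.5, -0.5]
gripper_width: 0.0002
time_s: 20.12
position: [0.3785, 0.0846, 0.2442]
tool_rot: [-0.018, 1.0, 0.0, 0.0]
ft_force: [-0.6, 0.3, -0.3]
gripper_width: 0.0001
plate score 0.91 c 502.3 -55.9 size 92.9 139.1 ang 2.07
150 L off 0.65 y 14; 150 R off 1.15 y -126; c 504.4 -56.1 size 95.6 141.2 rel 0.0036
180 L off -0.54 y 14; 180 R off -0.33 y -126; c 503.0 -56.0 size 92.2 139.9 rel 0.0015
200 L off -0.76 y 14; 200 R off -0.16 y -126; c 503.0 -55.9 size 91.3 139.1 rel 0.0043
```

View pics/fit.png

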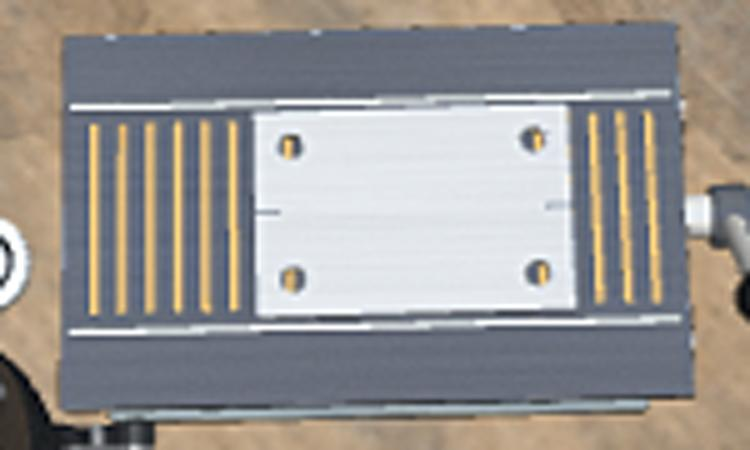

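```bash
python3 -m handwheel '[0.004,-0.0486,0,0,0.004,-0.0486,0,0,0.004,-0.0486,0,0,0.004,-0.0486,0,0,0.004,-0.0486,0,0,0.004,-0.0486,0,0,0,0,-0.05,0,0,0,-0.05,0,0,0,-0.03,0,0,0,-0.016,0,0,0,0,0,0,0,0,0]'
python3 - <<'E'
from h import *
p=imaging.get_image('scene');a=p['img'][150:300,270:470]
cv2.imwrite('pics/s5.png',cv2.cvtColor(cv2.resize(a,None,fx=4,fy=4,interpolation=cv2.INTER_CUBIC),cv2.COLOR_RGB2BGR))
E
```

```text
time_s: 21.72
position: [0.4031, -0.211, 0.0982]
tool_rot: [-0.014, 1.0, -0.0, 0.0]
ft_force: [-0.2, -0.2, 0.7]
gripper_width: -0.0001
```

View pics/s5.png

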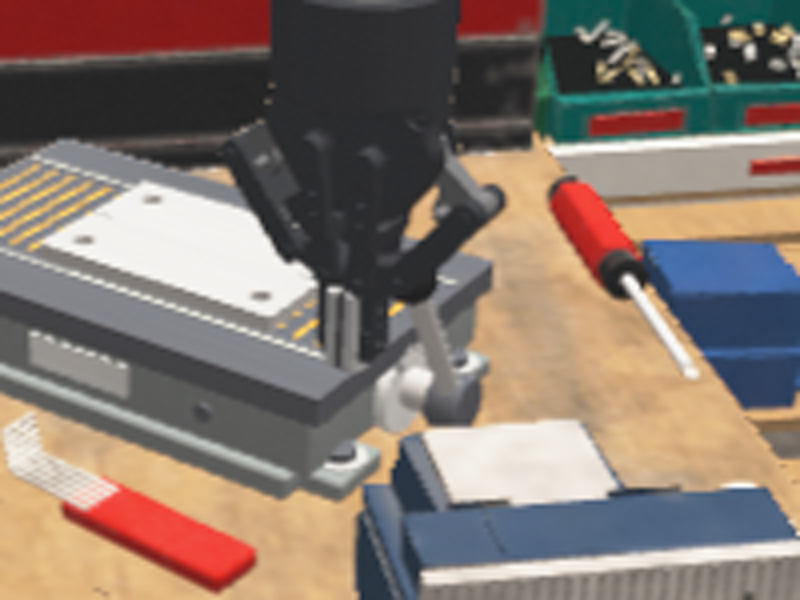

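```bash
python3 -m handwheel '[0.01,0.006,0,0,0.01,0,0,0,0.006,0,0,0,0.006,0,0,0,0.006,0,0.001,0,0.006,0,0.001,0,0.006,0,0.001,0]'; python3 -m handwheel '[0.007,0,0.001,0,0.007,0,0.001,0,0.007,0,0.001,0,0.007,0,0.001,0,0.007,0,0.001,0]'
```

```text
time_s: 22.65
position: [0.4494, -0.204, 0.1002]
tool_rot: [-0.014, 1.0, 0.001, -0.004]
ft_force: [-5.8, 0.7, 5.3]
gripper_width: 0.0005
time_s: 23.28
position: [0.4879, -0.2039, 0.1056]
tool_rot: [-0.015, 1.0, 0.0, -0.001]
ft_force: [-4.4, 1.8, 2.6]
gripper_width: -0.0001
```

```bash
python3 -m handwheel '[0.007,0,0,0,0.007,0,0,0,0.007,0,0,0,0.007,0,0,0,0.007,0,0,0]'; python3 -m handwheel '[0.007,0,0,0,0.007,0,0,0,0.007,0,0,0,0.005,0,0,0,0,0,0,0]'
```

```text
time_s: 23.9
position: [0.5223, -0.2041, 0.1047]
tool_rot: [-0.015, 1.0, 0.0, -0.001]
ft_force: [-5.0, -0.9, -3.2]
gripper_width: 0.0005
time_s: 24.52
position: [0.5495, -0.2044, 0.1057]
tool_rot: [-0.015, 1.0, -0.0, 0.0]
ft_force: [-3.8, -0.1, -0.8]
gripper_width: 0.0004
```

```bash
python3 -m handwheel '[-0.008,0,0,0,0,0,0.03,0,0.022,0,0.005,0,0.022,0,0,0,0,0,-0.015,0,0.001,0,-0.006,0,0.002,0,-0.005,0,0.002,0,-0.005,0]'; python3 -m handwheel '[0.002,0,-0.005,0,0.002,0,-0.005,0,0.002,0,-0.005,0,0.001,0,-0.004,0,0,0,0,0]'
```

```text
time_s: 25.52
position: [0.591, -0.2043, 0.1105]
tool_rot: [-0.015, 1.0, -0.0, 0.001]
ft_force: [0.4, 0.4, 4.9]
gripper_width: 0.0
time_s: 26.15
position: [0.596, -0.204, 0.0895]
tool_rot: [-0.015, 1.0, 0.0, -0.001]
ft_force: [0.3, 1.0, -0.4]
gripper_width: 0.0002
```

```bash
python3 -m handwheel '[0,0,-0.003,0,0,0,-0.003,0,0,0,-0.002,0]'; python3 -m handwheel '[0,0,-0.002,0,0,0,-0.001,0]'; python3 -m handwheel '[0,0,-0.001,0,0,0,-0.001,0]'
```

```text
time_s: 26.52
position: [0.5968, -0.2041, 0.0825]
tool_rot: [-0.015, 1.0, 0.0, -0.0]
ft_force: [0.1, -0.8, -1.4]
gripper_width: -0.0003
time_s: 26.78
position: [0.5969, -0.2041, 0.0796]
tool_rot: [-0.015, 1.0, 0.0, -0.0]
ft_force: [0.2, -0.4, 0.5]
gripper_width: -0.0002
time_s: 27.02
position: [0.597, -0.2041, 0.0777]
tool_rot: [-0.015, 1.0, -0.0, 0.0]
ft_force: [0.7, -0.0, 0.4]
gripper_width: 0.0
```

```bash
python3 -m handwheel '[0,0,0.04,0,0,0,0.04,0,-0.03,0,0.04,0,-0.05,0,0.02,0,-0.05,0.05,0,0,-0.05,0.05,0,0,-0.02,0.05,0,0,0,0.05,0,0,0,0.05,0,0,0,0,0,0]'
python3 - <<'E'
from h import *
for n,sl in(('scene',(slice(150,300),slice(270,470))),('top',(slice(150,300),slice(240,440)))):
    p=imaging.get_image(n);a=p['img'][sl]
    cv2.imwrite(f'pics/{n}6.png',cv2.cvtColor(cv2.resize(a,None,fx=4,fy=4,interpolation=cv2.INTER_CUBIC),cv2.COLOR_RGB2BGR))
    for r in finder.spot_point('lever_knob',p)[:2]:
        u,v=r['uv'];print(n,r['score'],np.round(r['uv'],1),px2w(p,u,v).round(4),px2w(p,u,v,plane=.068).round(4))
E
```

```text
time_s: 28.28
position: [0.4087, 0.0369, 0.2182]
tool_rot: [-0.018, 1.0, 0.0, 0.001]
ft_force: [1.0, -0.4, 0.1]
gripper_width: -0.0
scene 0.63 [403.2 204.4] [ 0.5635 -0.2113  0.1047] [ 0.6333 -0.1764  0.068 ]
top 0.83 [383.3 184. ] [ 0.5664 -0.1967  0.115 ] [ 0.5778 -0.2039  0.068 ]
```

View pics/scene6.png

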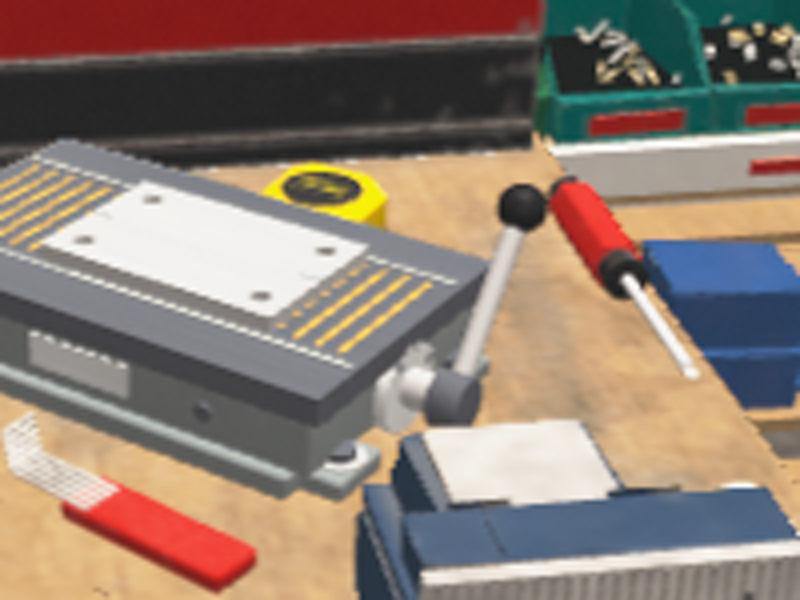

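View pics/top6.png

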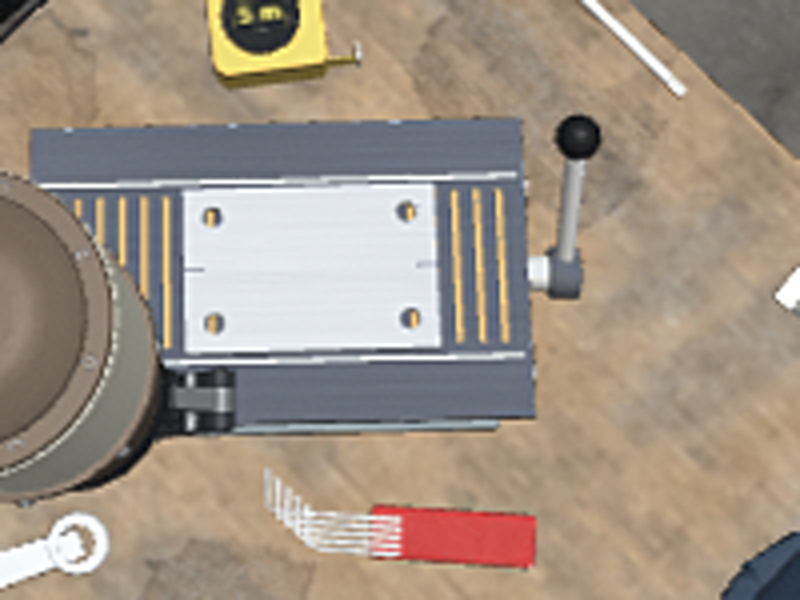

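```bash
python3 -m handwheel '[0.0314,-0.048,0,0,0.0314,-0.048,0,0,0.0314,-0.048,0,0,0.0314,-0.048,0,0,0.0314,-0.048,0,0,0,0,-0.04,0,0,0,-0.03,0,0,0,-0.015,0,0,0,-0.005,0,0,0,0,0,0,0,0,0]'
```

```text
time_s: 29.85
position: [0.5664, -0.2058, 0.1291]
tool_rot: [-0.015, 1.0, -0.0, 0.001]
ft_force: [0.2, 0.2, -0.1]
gripper_width: -0.0002
```

```bash
python3 -m handwheel '[0,0.002,-0.006,0,0.003,0,-0.004,0,0.004,0,-0.005,0,0.004,0,-0.005,0]'; python3 -m handwheel '[0.004,0,-0.004,0,0.003,0,-0.004,0,0.003,0,-0.004,0]'
```

```text
time_s: 30.35
position: [0.5793, -0.2033, 0.1092]
tool_rot: [-0.015, 1.0, -0.0, 0.003]
ft_force: [1.1, 4.3, 6.7]
gripper_width: -0.0001
time_s: 30.72
position: [0.5907, -0.2032, 0.0979]
tool_rot: [-0.016, 1.0, -0.001, 0.004]
ft_force: [2.2, 4.2, 6.9]
gripper_width: -0.0002
```

```bash
python3 -m handwheel '[0.001,0,-0.004,0,0.002,0,-0.004,0,0.002,0,-0.004,0,0.001,0,-0.003,0]'; python3 -m handwheel '[0,0,-0.002,0,0,0,-0.001,0]'
```

```text
time_s: 31.22
position: [0.5976, -0.204, 0.0833]
tool_rot: [-0.016, 1.0, -0.001, 0.005]
ft_force: [3.1, 1.1, 5.4]
gripper_width: 0.0002
time_s: 31.48
position: [0.5974, -0.2041, 0.0801]
tool_rot: [-0.016, 1.0, -0.001, 0.005]
ft_force: [4.8, 0.9, 6.7]
gripper_width: 0.0003
```

```bash
python3 -m handwheel '[0,0,-0.001,0,0,0,-0.001,0]'; python3 -m handwheel '[0,0,-0.001,0,0,0,0,0]'
```

```text
time_s: 31.72
position: [0.5976, -0.2042, 0.0796]
tool_rot: [-0.016, 1.0, -0.001, 0.006]
ft_force: [2.3, 2.3, 14.0]
gripper_width: -0.0002
time_s: 31.98
position: [0.5976, -0.2042, 0.0796]
tool_rot: [-0.016, 1.0, -0.002, 0.006]
ft_force: [0.0, 2.0, 15.2]
gripper_width: -0.0001
```

```bash
python3 -m handwheel '[0,0,-0.001,0,0,0,0,0]'; python3 -m handwheel '[0,0,0.02,0,0,0,0.05,0,-0.02,0,0.05,0,-0.05,0,0.03,0,-0.05,0.05,0,0,-0.05,0.05,0,0,-0.04,0.05,0,0,0,0.05,0,0,0,0.05,0,0,0,0.04,0,0,0,0,0,0]'
python3 f.py
python3 - <<'E'
from h import *
for n,sl in(('scene',(slice(150,300),slice(270,470))),('top',(slice(150,300),slice(240,440)))):
    p=imaging.get_image(n);a=p['img'][sl]
    cv2.imwrite(f'pics/{n}7.png',cv2.cvtColor(cv2.resize(a,None,fx=4,fy=4,interpolation=cv2.INTER_CUBIC),cv2.COLOR_RGB2BGR))
    for r in finder.spot_point('lever_knob',p)[:2]:
        u,v=r['uv'];print(n,r['score'],np.round(r['uv'],1),px2w(p,u,v).round(4),px2w(p,u,v,plane=.068).round(4))
    if n=='top':
        for l,h in dict(plate_end_left=.0645,plate_end_right=.0645,hex_keys=0,tape_measure=0,bearing_b=0).items():
            for r in finder.spot_point(l,p)[:1]:
                w=px2w(p,*r['uv'],plane=h);print(l,r['score'],w.round(4),'off',round(1000*(w[0]-.5017+.0313*w[1]),1))
E
```

```text
time_s: 32.22
position: [0.5977, -0.2042, 0.0794]
tool_rot: [-0.016, 1.0, -0.002, 0.006]
ft_force: [-0.4, 2.7, 18.6]
gripper_width: -0.0002
time_s: 33.6
position: [0.3954, 0.0756, 0.2237]
tool_rot: [-0.017, 1.0, 0.0, 0.0]
ft_force: [0.2, -1.2, 0.1]
gripper_width: 0.0003
plate score 0.82 c 502.3 -55.1 size 96.5 142.8 ang 2.65
150 L off 0.65 y 14; 150 R off 1.15 y -126; c 504.4 -56.1 size 95.6 141.2 rel 0.0036
180 L off -0.79 y 14; 180 R off -0.10 y -126; c 503.0 -56.0 size 92.1 140.1 rel 0.0049
200 L off -0.76 y 14; 200 R off -0.16 y -126; c 503.0 -55.9 size 91.3 139.1 rel 0.0043
scene 0.91 [404.9 209.3] [ 0.5969 -0.1992  0.0776] [ 0.6147 -0.1904  0.068 ]
top 0.9 [380.  174.9] [ 0.5965 -0.1957  0.0766] [ 0.5988 -0.1969  0.068 ]
plate_end_left 0.9 [0.5005 0.0183 0.0645] off -0.7
plate_end_right 0.85 [ 0.5133 -0.1239  0.0645] off 7.7
hex_keys 0.68 [ 0.3694 -0.1087  0.    ] off -135.7
tape_measure 0.75 [ 0.6609 -0.0404  0.    ] off 157.9
bearing_b 0.4 [0.4855 0.1395 0.    ] off -11.8
```

View pics/scene7.png

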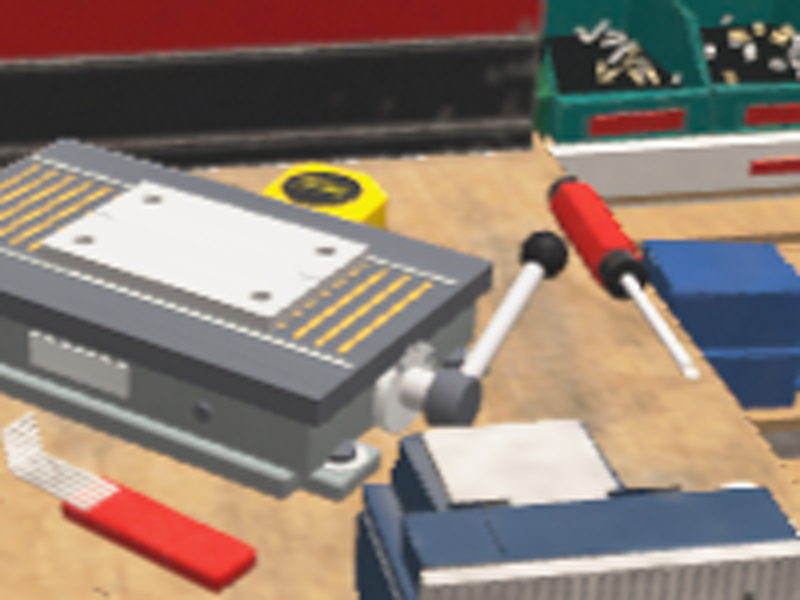

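View pics/top7.png

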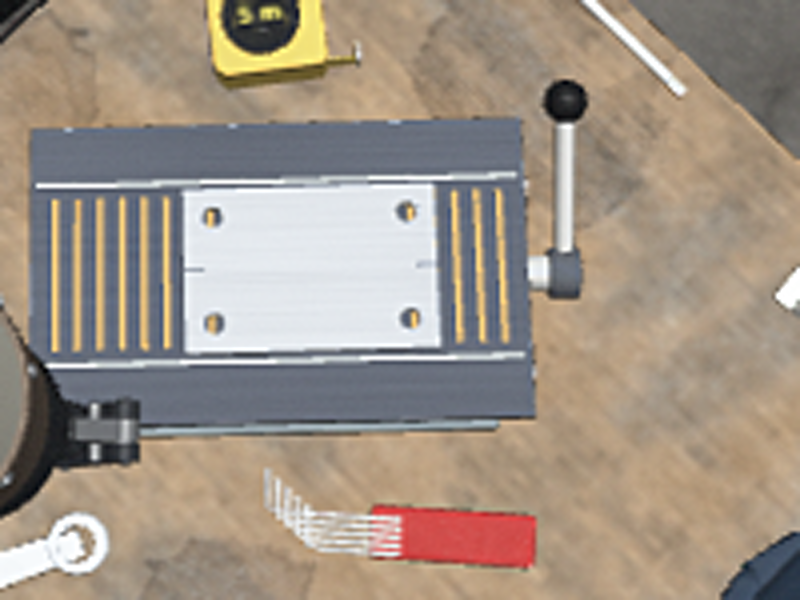

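```bash
python3 -c "
from h import *
print(ticket.sign_off())"
```

```text
the job is handed in; nothing more can be done
None
```

The plate now lies square between the two scribed lines with neither covered, the magnet lever is at its on stop, and the job is handed in at about 34 s.

**Plate:** I tapped it with the shut fingers, twice on the left end from the robot's side and twice on the right end from the far side. It went from about 0.29 rad askew to within 0.005 rad of the chuck. In the last top picture the edge fits put the left end between −0.8 and +0.7 mm and the right end between −0.2 and +1.2 mm of centre, against the 4 mm allowed.

**Lever:** My first press from above missed the knob, so the lever stayed at about 37° beyond upright. I looked again and pressed on the knob until it stopped moving, with about 19 N on the fingers. The knob then measured x ≈ 0.598 m against 0.5986 m expected at the stop.

**Bystanders:** The hex keys, tape measure and bearing look unmoved. The network's positions for them before and after agree to within 4 to 8 mm, and I take the difference as its scatter.

**Check that disagreed:** In the last picture the network put the right end of the plate 7.7 mm off. The visible tick (about +1 mm) and the edge fits both contradict that, so I took it as a false report.

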